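Stir the drying beads under the clamped draw tube

ROBOT

A 6-joint arm with a two-finger parallel gripper is mounted at the origin on the work surface. World frame = base frame: x ahead of the robot, y to its left, z up, the work surface at z = 0. Lengths are in m, angles in degrees, forces in N, time in s.
With the tool pointing down it reaches from about 0.35 to 0.875 m from the base axis. Payload 4.2 kg.
Tool frame: the origin (TCP) lies where the fingers leave the gripper's body, on its centre line; the fingertips stand 70 mm ahead of it and the grasp point (between the pads) lies 51 mm ahead of it; z points along the fingers, y is the direction in which the jaws open and shut (so a half turn about z gives the same grasp; the last joint's range is limited). The gripper opens to 87 mm and grips with 3 to 60 N. Pads are 19 mm wide; open, the fingers measure 117 mm over their backs; the gripper's body (75 mm by 190 mm) begins 51 mm behind the grasp point.
Start: joints at [-50.615, 22.042, 0.453, 0, -68.411, -14.817], TCP at [0.26, -0.568, 0.292] pointing down, gripper open.
Joint ranges: [-179.83, 179.83], [-69.29, 118.12], [-61.27, 80.66], [-181.25, 117.63], [-171.15, -9.14], [-177.46, 177.46]. Speed limits (degrees/s): [159.86, 159.86, 180, 180, 180, 180].

INTERFACE

Orientations are given as a 3x3 rotation matrix whose columns are the frame's x, y, z axes.
In Python, from station import sense, capture, camera_model, finish_job gives the robot as it stands.
- The arm moves only by the shell command python3 -m inch 'ROWS'. ROWS is JSON, a list of rows, each an object with "hand": the closure, from 0 (fully open) to 1 (shut); "slide": the shift along the world's x, y, z in cm, a list of three; "yaw": the turn about the world's z in rad. A call has 1 to 10 rows; each row is the pose to reach, as a shift and turn from the pose commanded when the call began; what a row does not reach only later rows make up. A row lasts 1/8 s, in which the tool goes at most 62.5 mm and 10.7 degrees, less where a joint would pass 70% of its speed; a pose out of reach is approached as far as the arm can. A call with a gripper value outside its range is refused whole. The fingers move at their own pace and stop on an object; the grip force is fixed at half the most. Time passes only in rows, so rows that repeat a pose let the fingers close. It gives the time, the measured TCP pose, the force and the opening at its end, in the units of the state.
- sense(): the state, without advancing time (a new reading comes with each control period).
- capture(name): name is "scene" or "top" or "wrist"; returns the picture (400x640x3 uint8, blue, green, red); there is no depth.
- camera_model(name): a dict with "mtx" (3x3 intrinsics, pixels), "xyz" and "orientation" of the camera in the world; the wrist camera has in their place "tool_from_camera" (4x4, takes a point from camera to tool coordinates, whose origin is the TCP and whose axes are the flange's). Camera axes: x right, y up, looking along -z (the intrinsics and any distortion apply to the point x, -y, -z); pixel columns grow to the right and rows downward; lengths in m; the calibration is good to about 2 mm. The wrist camera is an equidistant fisheye: a pixel r from the principal point sees the ray r / f radians off the axis. A picture is of the moment at which its call begins: read the wrist's pose just before it. camera_model takes no time and is no camera call.
- finish_job(): hands the job in, once; it reports no verdict.
The state is a dict: "time_s": time; "joints": joint angles; "joint_velocities": joint speeds; "effort": joint torques, N m; "tcp_pos": TCP position; "ee_rot": TCP orientation; "wrist_force": force on the tool from outside, world axes, zero at the start; "moment": the same for the moment, N m; "gripper_width": opening from 0.0 (shut) to 1.0 (fully open).
Only numpy, scipy, OpenCV 4.12 (cv2) and the standard library are available. Lean on these libraries where they do the work, as an engineer would, in place of code of your own. Each camera call takes 0.05 s, during which the arm holds its last target. There are 200 camera calls.

TASK

Take the wooden stirring rod from its sloping V-block rest and stir the drying beads in the iron dish with it: with its lower end down among the beads, start at the side of the dish nearest the robot and make at least two full turns, about a third as wide as the dish and counterclockwise seen from above, so that beads on both the left and the right are pushed well out of their places. Keep all the beads in the dish, do not touch the clamp or its brass tube above the dish, and leave the lens box, prism and square where they are. Then lay the rod back in the groove of its rest, lower end down on the plate as before, and let go.

Things in the scene. Friction and masses are not known exactly. Their poses are not given: they have to be found in the camera images.
- dish: Round dark iron dish, fixed to the table: 200 mm across the rim, 180 mm across the foot, 50 mm high, wall 5 mm, inner floor 8 mm above the table and about 170 mm wide; circles 60 to 70 mm across leave room for a bead between rod and wall. Origin: centre of its underside; x and y are those of the world (x away from the robot, y to the robot's left).
- clamp: Nickel screw-clamp stand, fixed, beyond the dish. Origin: foot of its post on the table, about 142 mm from the dish centre on the side away from the robot; post 18 mm thick, 223 mm high; base 90 x 120 x 18 mm. Its arm reaches back towards the robot at 155 mm height and holds the brass tube.
- tube (a point): Centre of the brass telescope draw tube held level across the dish (along the clamp's y) by the clamp: 44 mm diameter (52 mm at the collar), 172 mm long, axis 155 mm above the table and about 27 mm beyond the dish centre. An upright rod cannot get to the far half of the dish: the rod has to lean its top towards the robot to pass under it.
- rest: Grey cast-iron V-block rest, fixed: base 150 x 80 x 18 mm carrying a 90-degree V-groove 110 mm long whose axis leans 35 degrees from vertical with the top towards the rest's -x (towards the robot); the groove opens to +x and upwards, and a square plate closes its lower end. Origin: at table height, 10 mm nearer the robot than the middle of the base.
- rest_foot (a point): Where the middle of the rod's lower end stands when the rod lies in the groove: 50 mm along the rest's +x and 45 mm above the table.
- rest_top (a point): The rod's axis at the top edge of the groove: 110 mm up the 35-degree slope from rest_foot.
- rod: Wooden stirring rod, 192 mm long, about 120 g: round stick 16 mm thick for 118 mm (22 mm brass ferrule at the top of it), then a square 24 x 24 mm handle 74 mm long with its flats facing the rod's x and y. Origin: middle of the lower end; z runs up the rod to the handle. At first it lies in the rest's groove, leaning 35 degrees, handle end up, all the handle beyond the groove.
- rod_tip (a point): Middle of the rod's lower end. Held some 15 mm above the inner floor of the dish it pushes the beads without digging in.
- rod_neck (a point): Point on the rod's axis 110 mm from the lower end.
- rod_grip (a point): Point on the rod's axis 160 mm from the lower end, near the middle of the square handle.
- lens_box: Bystander: closed mahogany lens box 82 x 112 x 53 mm, loose; origin under its centre.
- prism: Bystander: three-sided crystal prism standing on end, 80 mm high, about 65 mm a side, loose; origin under its centre.
- square: Bystander: blued steel square lying flat, 150 x 111 mm, 18 mm thick, loose; origin under its middle.
- bead1: One of seven alike loose smooth glazed white porcelain drying beads, balls of 24 mm diameter, 18 g, lying in the dish; origin: its centre.
- bead2: One of seven alike loose smooth glazed white porcelain drying beads, balls of 24 mm diameter, 18 g, lying in the dish; origin: its centre.
- bead3: One of seven alike loose smooth glazed white porcelain drying beads, balls of 24 mm diameter, 18 g, lying in the dish; origin: its centre.
- bead4: One of seven alike loose smooth glazed white porcelain drying beads, balls of 24 mm diameter, 18 g, lying in the dish; origin: its centre.
- bead5: One of seven alike loose smooth glazed white porcelain drying beads, balls of 24 mm diameter, 18 g, lying in the dish; origin: its centre.
- bead6: One of seven alike loose smooth glazed white porcelain drying beads, balls of 24 mm diameter, 18 g, lying in the dish; origin: its centre.
- bead7: One of seven alike loose smooth glazed white porcelain drying beads, balls of 24 mm diameter, 18 g, lying in the dish; origin: its centre.
Mind the look-alikes: they are no part of the job. Several things have the shape of the rest; the one meant has the colours described above.

How it is judged:
By the outcome, as a careful person would: the job done as asked, in the order asked, and still so for the second after the job is handed in, with the robot touching nothing.
It also fails if it takes over 72 s, if anything falls off the work surface, if the arm or the gripper's body presses on something with over 40 N, if the wrist force passes 120 N, or if a joint passes its speed limit or range.

## Working session

There is one attempt and no reset: what is moved stays moved. The work goes in short steps, Python scripts to look and compute and a shell command to move; the robot and the scene stay as the last step left them, time stands still between calls to the robot, and variables do not carry over. Pictures are saved under pics/ and viewed, about 8 in all and at most 12, crops included, and the job is handed in when it is done.

```bash
ls; mkdir -p pics; python3 - <<'E'
from station import *
import cv2,numpy as np
np.set_printoptions(precision=4,suppress=True)
s=sense();print(s)
for n in("scene","top"):
    cv2.imwrite(f"pics/{n}0.png",capture(n));print(n,camera_model(n))
print(camera_model("wrist"))
E
```

```text
pics
{'time_s': 0.0, 'joints': array([-50.6156,  22.089 ,   0.3798,  -0.0303, -68.4106, -14.8144]), 'joint_velocities': array([-0.0282, -0.0241,  0.0805, -0.0678, -0.0258,  0.0865]), 'effort': array([  0.0002, -39.0667,  18.7408,   4.2199,   0.011 ,  -0.0002]), 'tcp_pos': array([ 0.2597, -0.568 ,  0.2912]), 'ee_rot': array([[-0.9095, -0.4156, -0.0009],
       [-0.4156,  0.9095,  0.0019],
       [ 0.0001,  0.0021, -1.    ]]), 'wrist_force': array([ 0.4642, -0.0506,  0.5316]), 'moment': array([-0.0612,  0.006 ,  0.0543]), 'gripper_width': 1.0001087610126231}
scene {'mtx': array([[520.4535,   0.    , 321.9425],
       [  0.    , 520.4535, 205.8286],
       [  0.    ,   0.    ,   1.    ]]), 'xyz': array([1.3525, 0.7438, 0.8512]), 'orientation': array([[-0.6986, -0.4137,  0.5838],
       [ 0.7155, -0.4001,  0.5726],
       [-0.0033,  0.8178,  0.5755]])}
top {'mtx': array([[485.4332,   0.    , 318.661 ],
       [  0.    , 485.4332, 203.9844],
       [  0.    ,   0.    ,   1.    ]]), 'xyz': array([0.3529, 0.0147, 1.4951]), 'orientation': array([[-0.0155,  0.9849, -0.1727],
       [-0.9999, -0.0159, -0.0009],
       [-0.0036,  0.1726,  0.985 ]])}
{'mtx': array([[309.7069,   0.    , 314.083 ],
       [  0.    , 309.7069, 199.389 ],
       [  0.    ,   0.    ,   1.    ]]), 'tool_from_camera': array([[ 0.0005,  0.9519,  0.3063,  0.0837],
       [ 1.    , -0.0005, -0.0001, -0.    ],
       [ 0.0001,  0.3063, -0.9519, -0.0901],
       [ 0.    ,  0.    ,  0.    ,  1.    ]])}
```

View pics/scene0.png

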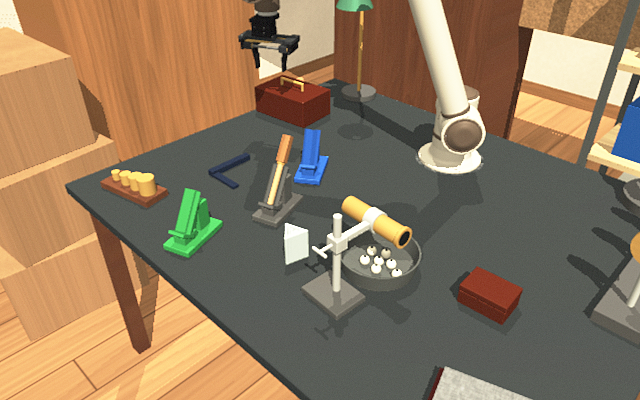

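View pics/top0.png

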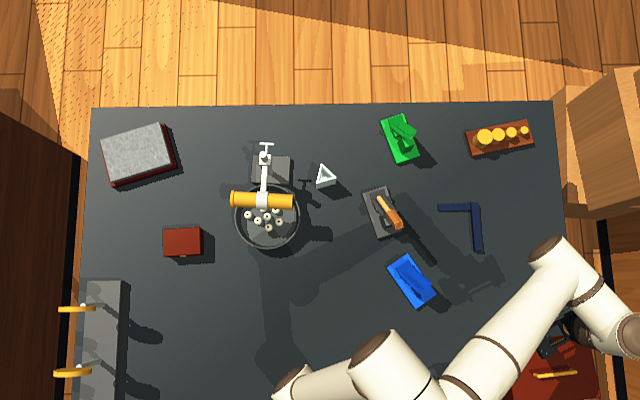

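The rest-shaped things are green top (402,140), blue top (411,280), and grey with the rod, top (383,212) / scene (278,195). The description says grey, so I choose that one. Next is a close crop of it and the dish.

```bash
cat > h.py <<'E'
from station import *
import cv2,numpy as np
np.set_printoptions(precision=4,suppress=True)
def ray(n,p):
    m=camera_model(n);K=m["mtx"];u,v=p
    d=np.array([(u-K[0,2])/K[0,0],-(v-K[1,2])/K[1,1],-1.])
    d=np.array(m["orientation"])@d
    return np.array(m["xyz"]),d/np.linalg.norm(d)
def onz(n,p,z):
    o,d=ray(n,p);return o+d*(z-o[2])/d[2]
def tri(rays):
    A=np.zeros((3,3));b=np.zeros(3)
    for o,d in rays:
        P=np.eye(3)-np.outer(d,d);A+=P;b+=P@o
    x=np.linalg.solve(A,b)
    return x,[np.linalg.norm((np.eye(3)-np.outer(d,d))@(x-o)) for o,d in rays]
def wray(s,p):
    m=camera_model("wrist");K=m["mtx"];T=np.array(m["tool_from_camera"])
    x,y=p[0]-K[0,2],p[1]-K[1,2];r=np.hypot(x,y);t=r/K[0,0]
    d=np.array([np.sin(t)*x/r,-np.sin(t)*y/r,-np.cos(t)])
    R=np.array(s["ee_rot"]);
    return np.array(s["tcp_pos"])+R@T[:3,3],R@T[:3,:3]@d
def wproj(s,X):
    m=camera_model("wrist");K=m["mtx"];T=np.array(m["tool_from_camera"])
    R=np.array(s["ee_rot"]);c=T[:3,:3].T@(R.T@(np.array(X)-s["tcp_pos"])-T[:3,3])
    q=np.array([c[0],-c[1]]);z=-c[2];t=np.arctan2(np.linalg.norm(q),z)
    return K[:2,2]+K[0,0]*t*q/np.linalg.norm(q)
def proj(n,X):
    m=camera_model(n);K=m["mtx"];c=np.array(m["orientation"]).T@(np.array(X)-m["xyz"])
    return np.array([K[0,2]-K[0,0]*c[0]/c[2],K[1,2]+K[1,1]*c[1]/c[2]])
E
python3 - <<'E'
from h import *
t=cv2.imread("pics/top0.png");s=cv2.imread("pics/scene0.png")
up=lambda a,k:cv2.resize(a,None,fx=k,fy=k,interpolation=cv2.INTER_CUBIC)
a=up(t[175:260,225:310],4);b=up(t[175:260,345:430],4)
c=up(s[125:235,245:325],3);d=up(s[185:295,325:435],3)
im=np.zeros((600,720,3),np.uint8);im[:255,:340]=cv2.resize(a,(340,255)) if 0 else cv2.resize(a,(340,255)) 
im=np.zeros((600,700,3),np.uint8)
im[:255,:255]=up(t[175:260,225:310],3);im[:255,270:525]=up(t[175:260,345:430],3)
im[262:592,0:240]=c;im[262:592,270:600]=d
im=cv2.convertScaleAbs(im,alpha=1.5,beta=10)
cv2.imwrite("pics/crop1.png",im)
for n,i in(("top",t),("scene",s)):
    h=cv2.cvtColor(i,cv2.COLOR_BGR2HSV)
    m=cv2.inRange(h,(8,110,90),(30,255,255))
    k,l,st,ce=cv2.connectedComponentsWithStats(m)
    for j in range(1,k):
        x,y,w,hh,A=st[j]
        if 40<A<1500 and 200<x<430 and 100<y<260:
            pts=np.argwhere(l==j)[:,::-1].astype(np.float32);print(n,st[j],ce[j],cv2.minAreaRect(pts),h[l==j].mean(0))
E
```

```text
top [230 190  27  18 419] [242.432  198.9379] ((243.0, 198.5), (17.0, 26.0), 90.0) [ 21.4797 187.253  221.7876]
top [267 193  26  17 395] [279.4937 200.7848] ((279.5096740722656, 200.81629943847656), (25.280799865722656, 15.662531852722168), 3.012787342071533) [ 21.2734 188.9747 221.8481]
top [376 196  28  34 314] [390.8408 214.3057] ((389.479736328125, 211.87164306640625), (40.337928771972656, 10.927277565002441), 54.462318420410156) [ 15.6338 170.1752 198.0446]
scene [267 134  26  71 417] [282.5755 155.1799] ((278.8823547363281, 169.47061157226562), (11.641709327697754, 71.7905502319336), 14.03624439239502) [ 15.1319 144.0767 218.3477]
scene [341 196  31  27 454] [354.3524 207.5022] ((354.61236572265625, 207.32025146484375), (26.39394760131836, 19.609962463378906), 32.00538635253906) [ 22.1828 141.2181 233.5022]
scene [373 215  39  34 699] [391.0601 229.8283] ((392.45977783203125, 229.77182006835938), (39.32313537597656, 23.020416259765625), 34.99202346801758) [ 21.8684 140.3705 230.814 ]
```

View pics/crop1.png

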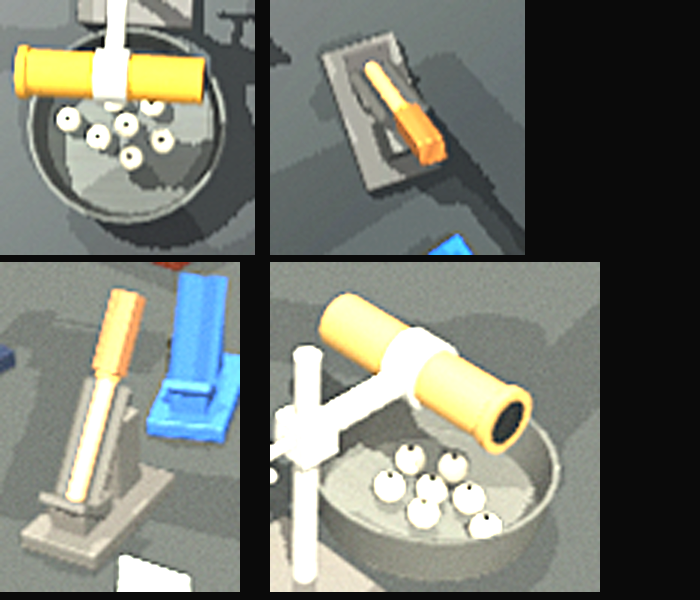

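```bash
python3 - <<'E'
from h import *
t=lambda x,y,ox=345:(ox+x/3,175+y/3)
print("top end",tri([ray("top",t(431-270,150)),ray("scene",(245+128/3,125+30/3))]))
print("foot",tri([ray("top",t(371-270,66)),ray("scene",(245+75/3,125+(497-262)/3))]))
print("neck",tri([ray("top",t(404-270,107)),ray("scene",(245+108/3,125+(378-262)/3))]))
c=[onz("top",t(x-270,y),.018)[:2] for x,y in((321,52),(395,32),(447,165),(370,192))]
c=np.array(c);print(c, [np.linalg.norm(c[i]-c[i-1]) for i in range(4)],c.mean(0))
for a,b in((3,0),(2,1)): print(np.degrees(np.arctan2(*(c[b]-c[a])[::-1])))
for p in((27,118),(226,118),(127,223),(127,28)): print("rim",onz("top",t(*p,225),.05))
print("tube ends",tri([ray("top",t(18,71,225)),ray("scene",(325+(508-270)/3,185+(420-262)/3))]))
print(tri([ray("top",t(204,80,225)),ray("scene",(325+(340-270)/3,185+(316-262)/3))]))
for p in((68,118),(98,136),(125,125),(161,141),(131,157),(152,104)): print("bead",onz("top",t(*p,225),.024)[:2])
E
```

```text
top end (array([ 0.5199, -0.1989,  0.2014]), [np.float64(0.0013501445712813549), np.float64(0.0013501445712815617)])
foot (array([ 0.6254, -0.1664,  0.0463]), [np.float64(0.00013291703347759724), np.float64(0.0001329170334774699)])
neck (array([ 0.5668, -0.183 ,  0.1393]), [np.float64(0.0019746415821222585), np.float64(0.0019746415821222016)])
[[ 0.6464 -0.1189]
 [ 0.6663 -0.1962]
 [ 0.5269 -0.2437]
 [ 0.5005 -0.1642]] [np.float64(0.1527117284005604), np.float64(0.07980313050087362), np.float64(0.14723983922870254), np.float64(0.08372401835743806)] [ 0.585  -0.1807]
17.25280675269657
18.810928398713976
rim [0.5787 0.2716 0.05  ]
rim [0.5755 0.0717 0.05  ]
rim [0.4718 0.1708 0.05  ]
rim [0.6695 0.1714 0.05  ]
tube ends (array([0.6077, 0.2611, 0.1549]), [np.float64(0.0011162029836926154), np.float64(0.0011162029836926225)])
(array([0.5955, 0.0879, 0.1554]), [np.float64(7.133500659934399e-05), np.float64(7.133500659921065e-05)])
bead [0.5821 0.2343]
bead [0.5631 0.2035]
bead [0.574 0.176]
bead [0.5569 0.1392]
bead [0.541  0.1698]
bead [0.5953 0.1484]
```

Grey rest confirmed: the base measures 150x81 mm, the foot is at z≈46 mm and the rod top fits 35° (z 0.201 against 0.202 expected). Dish centre is (0.571, 0.171). The tube axis is at z 0.155 and about 30 mm beyond the centre. Moving above the handle.

```bash
python3 -m inch '[{"hand":0,"slide":[3,4,2],"yaw":-0.02},{"hand":0,"slide":[7,9,3],"yaw":-0.05},{"hand":0,"slide":[11,14.5,3],"yaw":-0.113},{"hand":0,"slide":[15,20,3],"yaw":-0.113},{"hand":0,"slide":[19,25.5,3],"yaw":-0.113},{"hand":0,"slide":[23,31,3],"yaw":-0.113},{"hand":0,"slide":[26,35,3],"yaw":-0.113},{"hand":0,"slide":[27.7,37.3,3],"yaw":-0.113},{"hand":0,"slide":[27.7,37.3,3],"yaw":-0.113},{"hand":0,"slide":[27.7,37.3,3],"yaw":-0.113}]'
python3 - <<'E'
from h import *
s=sense();im=capture("wrist");cv2.imwrite("pics/w1.png",im)
f=np.array([.625,-.1665,.045]);u=np.array([-.5736*.951,-.5736*.309,.8192])
print(s["tcp_pos"],s["ee_rot"])
for L in(0,110,118,160,192): print(L,wproj(s,f+u*L/1000))
E
```

```text
time_s: 1.35
tcp_pos: [0.5365, -0.1955, 0.3218]
ee_rot: [[-0.951, -0.311, -0.001], [-0.311, 0.951, 0.0], [0.001, 0.001, -1.0]]
wrist_force: [0.7, -0.2, -0.1]
gripper_width: 0.998
[ 0.5365 -0.1955  0.3218] [[-0.9505 -0.3107 -0.0012]
 [-0.3107  0.9505  0.0002]
 [ 0.0011  0.0005 -1.    ]]
0 [313.8634 242.2894]
110 [313.9864 223.9014]
118 [313.9988 222.0337]
160 [314.077  210.3275]
192 [314.1559 198.5115]
```

View pics/w1.png

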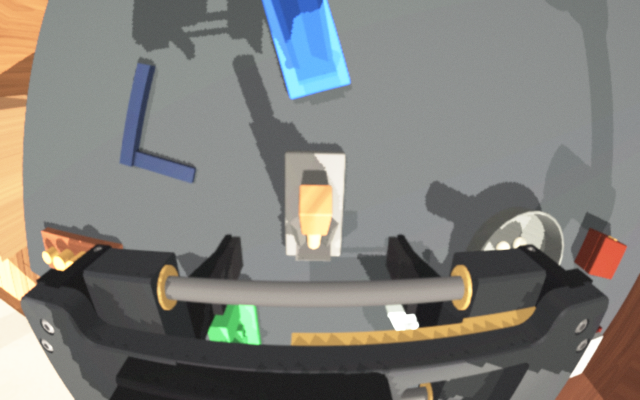

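The wrist view shows the handle at (315,205), centred between the fingers with its flats parallel to the pads. Lowering and gripping.

```bash
python3 -m inch '[{"hand":0,"slide":[0,0,-3],"yaw":0},{"hand":0,"slide":[0,0,-6],"yaw":0},{"hand":0,"slide":[0,0,-8.5],"yaw":0},{"hand":0,"slide":[0,0,-9.5],"yaw":0},{"hand":0,"slide":[0,0,-9.5],"yaw":0},{"hand":1,"slide":[0,0,-9.5],"yaw":0},{"hand":1,"slide":[0,0,-9.5],"yaw":0},{"hand":1,"slide":[0,0,-9.5],"yaw":0},{"hand":1,"slide":[0,0,-9.5],"yaw":0},{"hand":1,"slide":[0,0,-9.5],"yaw":0}]'; python3 -m inch '[{"hand":1,"slide":[0,0,0],"yaw":0},{"hand":1,"slide":[0,0,0],"yaw":0}]'
```

```text
time_s: 2.65
tcp_pos: [0.5369, -0.1953, 0.2273]
ee_rot: [[-0.951, -0.311, 0.0], [-0.311, 0.951, 0.0], [-0.0, -0.0, -1.0]]
wrist_force: [-0.0, 0.6, 0.0]
gripper_width: 0.515
time_s: 2.9
tcp_pos: [0.5369, -0.1953, 0.2272]
ee_rot: [[-0.951, -0.311, -0.0], [-0.311, 0.951, 0.0], [0.0, 0.0, -1.0]]
wrist_force: [0.1, 1.0, 0.8]
gripper_width: 0.291
```

```bash
python3 -m inch '[{"hand":1,"slide":[0,0,0],"yaw":0},{"hand":1,"slide":[0,0,0],"yaw":0},{"hand":1,"slide":[0,0,0],"yaw":0},{"hand":1,"slide":[0,0,0],"yaw":0}]'; python3 -m inch '[{"hand":1,"slide":[0,0,0.5],"yaw":0},{"hand":1,"slide":[0,0,1],"yaw":0},{"hand":1,"slide":[0,0,2],"yaw":0},{"hand":1,"slide":[0,0,3],"yaw":0},{"hand":1,"slide":[0,0,4.5],"yaw":0},{"hand":1,"slide":[0,0,6],"yaw":0},{"hand":1,"slide":[0,0,8],"yaw":0},{"hand":1,"slide":[0,0,10],"yaw":0},{"hand":1,"slide":[0,0,10],"yaw":0},{"hand":1,"slide":[0,0,10],"yaw":0}]'
python3 - <<'E'
from h import *
i=[capture(n) for n in("top","scene","wrist")]
up=lambda a,k:cv2.resize(a,None,fx=k,fy=k,interpolation=cv2.INTER_CUBIC)
im=np.zeros((580,790,3),np.uint8)
im[:300,:300]=up(i[0][150:250,345:445],3);im[:300,310:610]=up(i[1][110:210,230:330],3)
im[310:580,:420]=cv2.resize(i[2][130:265,210:420],(420,270))
cv2.imwrite("pics/lift.png",im)
E
```

```text
time_s: 3.4
tcp_pos: [0.5369, -0.1953, 0.2273]
ee_rot: [[-0.951, -0.311, 0.0], [-0.311, 0.951, 0.0], [-0.0, 0.0, -1.0]]
wrist_force: [-0.6, 0.9, 0.6]
gripper_width: 0.276
time_s: 4.65
tcp_pos: [0.5365, -0.1952, 0.3267]
ee_rot: [[-0.951, -0.31, -0.001], [-0.31, 0.951, 0.001], [0.001, 0.001, -1.0]]
wrist_force: [-0.2, 0.7, -2.0]
gripper_width: 0.275
```

View pics/lift.png

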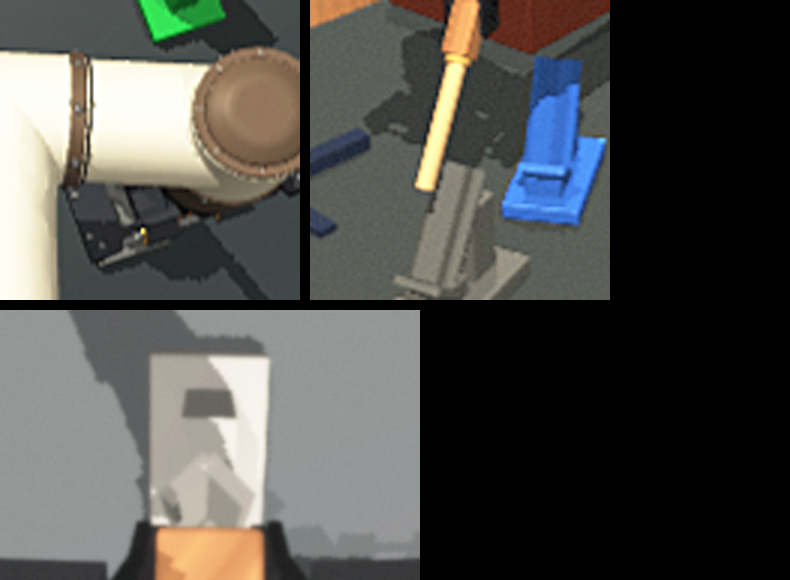

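The rod is held and still leaning 35°, with its lower end at about scene (269,173). A bead lies at the start of the circle (0.541, 0.170), so I'll lower the tip just nearer the robot (x≈0.515) and go inward from there. I'll pull back in x first to stay clear of the tube.

```bash
python3 -m inch '[{"hand":1,"slide":[-3,2,0],"yaw":-0.03},{"hand":1,"slide":[-7,5,0],"yaw":-0.07},{"hand":1,"slide":[-11,9,0],"yaw":-0.12},{"hand":1,"slide":[-11.4,14,0],"yaw":-0.17},{"hand":1,"slide":[-11.4,19,0],"yaw":-0.22},{"hand":1,"slide":[-11.4,24,0],"yaw":-0.27},{"hand":1,"slide":[-11.4,29,0],"yaw":-0.316},{"hand":1,"slide":[-11.4,33.5,0],"yaw":-0.316},{"hand":1,"slide":[-11.4,36.6,0],"yaw":-0.316},{"hand":1,"slide":[-11.4,36.6,0],"yaw":-0.316}]'; python3 -m inch '[{"hand":1,"slide":[0,0,0],"yaw":0},{"hand":1,"slide":[0,0,0],"yaw":0}]'
python3 - <<'E'
from h import *
s=sense();i=[capture(n) for n in("top","scene","wrist")]
for n,k in zip(("top","scene","wrist"),i):cv2.imwrite(f"pics/h_{n}.png",k)
tip=s["tcp_pos"]+np.array([.092,0,-.1823]);print(tip,[proj(n,tip) for n in("top","scene")],wproj(s,tip))
up=lambda a,k:cv2.resize(a,None,fx=k,fy=k,interpolation=cv2.INTER_CUBIC)
im=np.zeros((590,800,3),np.uint8)
im[:300,:420]=up(i[0][170:270,215:355],3);im[:300,430:790]=up(i[1][195:295,320:440],3)
im[310:590,:640]=i[2][80:360]
cv2.imwrite("pics/hover.png",im)
E
```

```text
time_s: 6.05
tcp_pos: [0.4227, 0.1723, 0.3266]
ee_rot: [[-1.0, -0.003, -0.001], [-0.003, 1.0, -0.001], [0.001, -0.001, -1.0]]
wrist_force: [0.0, 0.3, -1.0]
gripper_width: 0.273
time_s: 6.3
tcp_pos: [0.4228, 0.1697, 0.3272]
ee_rot: [[-1.0, 0.001, -0.0], [0.001, 1.0, -0.0], [0.0, -0.0, -1.0]]
wrist_force: [-1.1, -0.1, -0.4]
gripper_width: 0.273
[0.5148 0.1697 0.1449] [array([264.1211, 231.2134]), array([397.0539, 206.3978])] [313.7628 280.4909]
```

View pics/hover.png

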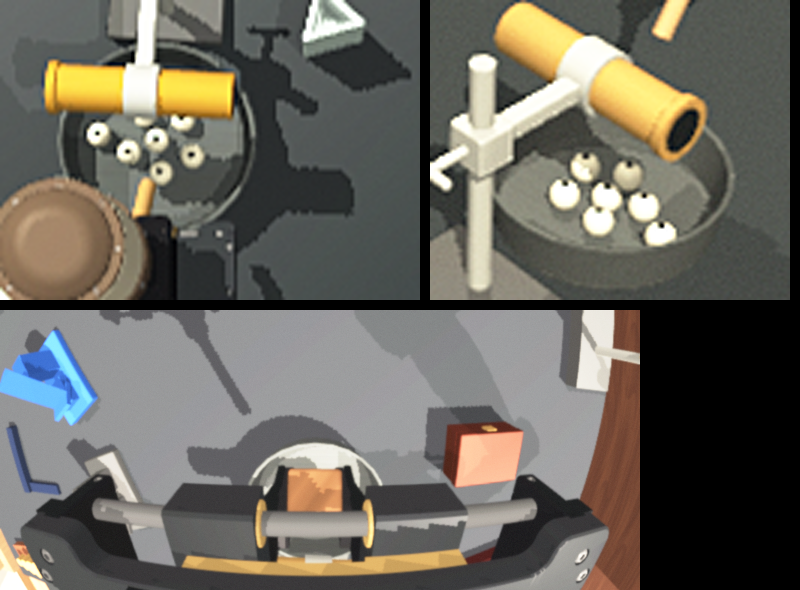

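The tip sits where predicted in both views (top (264,230), scene (397,207)) and is clear of the beads, wall and tube. Lowering into the dish.

```bash
python3 -m inch '[{"hand":1,"slide":[0,0,-1.5],"yaw":0},{"hand":1,"slide":[0,0,-3.5],"yaw":0},{"hand":1,"slide":[0,0,-5.5],"yaw":0},{"hand":1,"slide":[0,0,-7.5],"yaw":0},{"hand":1,"slide":[0,0,-9],"yaw":0},{"hand":1,"slide":[0,0,-10.3],"yaw":0},{"hand":1,"slide":[0,0,-11.3],"yaw":0},{"hand":1,"slide":[0,0,-12],"yaw":0},{"hand":1,"slide":[0,0,-12.2],"yaw":0},{"hand":1,"slide":[0,0,-12.2],"yaw":0}]'
```

```text
time_s: 7.7
tcp_pos: [0.423, 0.1707, 0.2054]
ee_rot: [[-1.0, 0.0, 0.0], [0.0, 1.0, 0.0], [-0.0, 0.0, -1.0]]
wrist_force: [0.5, -0.2, -1.4]
gripper_width: 0.274
```

```bash
python3 -m inch '[{"hand":1,"slide":[0.6,0,0],"yaw":0},{"hand":1,"slide":[1.2,0,0],"yaw":0},{"hand":1,"slide":[1.8,0,0],"yaw":0},{"hand":1,"slide":[2.3,0,0],"yaw":0}]'; python3 -m inch '[{"hand":1,"slide":[0.16,-1.02,0],"yaw":0},{"hand":1,"slide":[0.63,-1.94,0],"yaw":0},{"hand":1,"slide":[1.36,-2.67,0],"yaw":0},{"hand":1,"slide":[2.28,-3.14,0],"yaw":0},{"hand":1,"slide":[3.3,-3.3,0],"yaw":0},{"hand":1,"slide":[4.32,-3.14,0],"yaw":0},{"hand":1,"slide":[5.24,-2.67,0],"yaw":0},{"hand":1,"slide":[5.97,-1.94,0],"yaw":0},{"hand":1,"slide":[6.44,-1.02,0],"yaw":0},{"hand":1,"slide":[6.6,0,0],"yaw":0}]'
```

```text
time_s: 8.2
tcp_pos: [0.4465, 0.1707, 0.2055]
ee_rot: [[-1.0, 0.0, 0.0], [0.0, 1.0, 0.0], [-0.0, 0.0, -1.0]]
wrist_force: [-1.3, 0.5, 0.8]
gripper_width: 0.272
time_s: 9.45
tcp_pos: [0.5121, 0.1715, 0.2051]
ee_rot: [[-1.0, 0.0, -0.0], [0.0, 1.0, -0.0], [0.0, -0.0, -1.0]]
wrist_force: [0.9, -0.9, -1.5]
gripper_width: 0.274
```

```bash
python3 -m inch '[{"hand":1,"slide":[-0.16,1.02,0],"yaw":0},{"hand":1,"slide":[-0.63,1.94,0],"yaw":0},{"hand":1,"slide":[-1.36,2.67,0],"yaw":0},{"hand":1,"slide":[-2.28,3.14,0],"yaw":0},{"hand":1,"slide":[-3.3,3.3,0],"yaw":0},{"hand":1,"slide":[-4.32,3.14,0],"yaw":0},{"hand":1,"slide":[-5.24,2.67,0],"yaw":0},{"hand":1,"slide":[-5.97,1.94,0],"yaw":0},{"hand":1,"slide":[-6.44,1.02,0],"yaw":0},{"hand":1,"slide":[-6.6,0,0],"yaw":0}]'; python3 - <<'E'
from h import *
i=[capture(n) for n in("top","scene")]
up=lambda a,k:cv2.resize(a,None,fx=k,fy=k,interpolation=cv2.INTER_CUBIC)
im=np.zeros((300,790,3),np.uint8)
im[:300,:420]=up(i[0][170:270,215:355],3);im[:300,430:790]=up(i[1][195:295,320:440],3)
cv2.imwrite("pics/turn1.png",im)
E
```

```text
time_s: 10.7
tcp_pos: [0.4457, 0.1698, 0.2053]
ee_rot: [[-1.0, 0.0, 0.0], [0.0, 1.0, 0.0], [-0.0, 0.0, -1.0]]
wrist_force: [0.4, 0.3, -1.6]
gripper_width: 0.273
```

View pics/turn1.png

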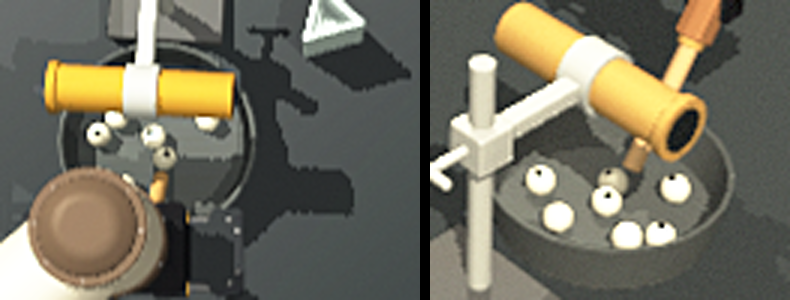

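One turn done: several beads have moved, all seven are still in the dish, and the rod is well held. Two more turns, slightly wider.

```bash
python3 -m inch '[{"hand":1,"slide":[-0.03,-1.08,0],"yaw":0},{"hand":1,"slide":[0.47,-2.06,0],"yaw":0},{"hand":1,"slide":[1.24,-2.83,0],"yaw":0},{"hand":1,"slide":[2.22,-3.33,0],"yaw":0},{"hand":1,"slide":[3.3,-3.5,0],"yaw":0},{"hand":1,"slide":[4.38,-3.33,0],"yaw":0},{"hand":1,"slide":[5.36,-2.83,0],"yaw":0},{"hand":1,"slide":[6.13,-2.06,0],"yaw":0},{"hand":1,"slide":[6.63,-1.08,0],"yaw":0},{"hand":1,"slide":[6.8,0,0],"yaw":0}]'; python3 -m inch '[{"hand":1,"slide":[-0.17,1.08,0],"yaw":0},{"hand":1,"slide":[-0.67,2.06,0],"yaw":0},{"hand":1,"slide":[-1.44,2.83,0],"yaw":0},{"hand":1,"slide":[-2.42,3.33,0],"yaw":0},{"hand":1,"slide":[-3.5,3.5,0],"yaw":0},{"hand":1,"slide":[-4.58,3.33,0],"yaw":0},{"hand":1,"slide":[-5.56,2.83,0],"yaw":0},{"hand":1,"slide":[-6.33,2.06,0],"yaw":0},{"hand":1,"slide":[-6.83,1.08,0],"yaw":0},{"hand":1,"slide":[-7,0,0],"yaw":0}]'
```

```text
time_s: 12.05
tcp_pos: [0.5141, 0.1715, 0.2052]
ee_rot: [[-1.0, 0.0, -0.0], [0.0, 1.0, -0.0], [0.0, -0.0, -1.0]]
wrist_force: [-0.6, -0.1, -1.2]
gripper_width: 0.273
time_s: 13.3
tcp_pos: [0.4436, 0.1698, 0.2053]
ee_rot: [[-1.0, 0.0, 0.0], [0.0, 1.0, 0.0], [-0.0, 0.0, -1.0]]
wrist_force: [-0.5, -0.1, -1.0]
gripper_width: 0.276
```

```bash
python3 -m inch '[{"hand":1,"slide":[0.17,-1.08,0],"yaw":0},{"hand":1,"slide":[0.67,-2.06,0],"yaw":0},{"hand":1,"slide":[1.44,-2.83,0],"yaw":0},{"hand":1,"slide":[2.42,-3.33,0],"yaw":0},{"hand":1,"slide":[3.5,-3.5,0],"yaw":0},{"hand":1,"slide":[4.58,-3.33,0],"yaw":0},{"hand":1,"slide":[5.56,-2.83,0],"yaw":0},{"hand":1,"slide":[6.33,-2.06,0],"yaw":0},{"hand":1,"slide":[6.83,-1.08,0],"yaw":0},{"hand":1,"slide":[7,0,0],"yaw":0}]'; python3 -m inch '[{"hand":1,"slide":[-0.17,1.08,0],"yaw":0},{"hand":1,"slide":[-0.67,2.06,0],"yaw":0},{"hand":1,"slide":[-1.44,2.83,0],"yaw":0},{"hand":1,"slide":[-2.42,3.33,0],"yaw":0},{"hand":1,"slide":[-3.5,3.5,0],"yaw":0},{"hand":1,"slide":[-4.58,3.33,0],"yaw":0},{"hand":1,"slide":[-5.56,2.83,0],"yaw":0},{"hand":1,"slide":[-6.33,2.06,0],"yaw":0},{"hand":1,"slide":[-6.83,1.08,0],"yaw":0},{"hand":1,"slide":[-7,0,0],"yaw":0}]'; python3 -m inch '[{"hand":1,"slide":[0,0,0],"yaw":0},{"hand":1,"slide":[0,0,0],"yaw":0}]'; python3 - <<'E'
from h import *
s=sense();i=[capture(n) for n in("top","scene")]
up=lambda a,k:cv2.resize(a,None,fx=k,fy=k,interpolation=cv2.INTER_CUBIC)
tip=s["tcp_pos"]+np.array([.092,0,-.1823]);print(tip,[proj(n,tip) for n in("top","scene")])
im=np.zeros((300,790,3),np.uint8)
im[:300,:420]=up(i[0][170:270,215:355],3);im[:300,430:790]=up(i[1][195:295,320:440],3)
cv2.imwrite("pics/turn3.png",im)
E
```

```text
time_s: 14.55
tcp_pos: [0.5141, 0.1715, 0.2052]
ee_rot: [[-1.0, 0.0, -0.0], [0.0, 1.0, 0.0], [0.0, 0.0, -1.0]]
wrist_force: [-0.4, 0.2, -0.9]
gripper_width: 0.273
time_s: 15.8
tcp_pos: [0.4436, 0.1698, 0.2053]
ee_rot: [[-1.0, 0.0, 0.0], [0.0, 1.0, 0.0], [-0.0, 0.0, -1.0]]
wrist_force: [0.6, -0.5, -1.5]
gripper_width: 0.275
time_s: 16.05
tcp_pos: [0.4443, 0.1706, 0.2053]
ee_rot: [[-1.0, 0.001, 0.0], [0.001, 1.0, 0.0], [-0.0, 0.0, -1.0]]
wrist_force: [-1.2, 0.0, -1.9]
gripper_width: 0.274
[0.5363 0.1706 0.023 ] [array([268.4228, 228.9014]), array([388.0287, 250.5863])]
```

View pics/turn3.png

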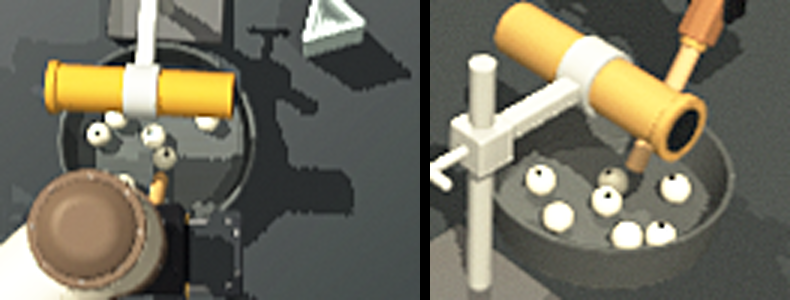

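```bash
python3 - <<'E'
from h import *
for nm,L in(("before",[(585,166),(628,174),(565,193),(606,197),(643,206),(599,220),(660,233)]),("after",[(541,180),(559,217),(613,181),(606,201),(627,236),(661,233),(676,188)])):
    print(nm,np.array([onz("scene",(320+(x-430)/3,195+y/3),.02)[:2]-[.571,.171] for x,y in L])*1000)
E
```

```text
before [[-10.3508 -32.1577]
 [-27.026   -0.3563]
 [ 26.8493 -22.0604]
 [  7.636    4.7755]
 [ -4.4654  32.8667]
 [ 32.8234  18.2269]
 [ 11.3432  62.0606]]
after [[ 28.2065 -46.5489]
 [ 52.1195  -6.7472]
 [-11.639   -3.6287]
 [ 11.4033   7.8502]
 [ 31.9861  45.704 ]
 [ 10.7995  62.6215]
 [-40.3454  38.4678]]
```

Beads left and right have moved roughly 30–40 mm. All seven are inside, and the tip is still where predicted, so the rod has not slipped. Lifting out and returning along the same path.

```bash
python3 -m inch '[{"hand":1,"slide":[-0.5,0,1],"yaw":0},{"hand":1,"slide":[-1,0,2.5],"yaw":0},{"hand":1,"slide":[-1.5,0,4],"yaw":0},{"hand":1,"slide":[-2.1,0,6],"yaw":0},{"hand":1,"slide":[-2.1,0,8],"yaw":0},{"hand":1,"slide":[-2.1,0,10],"yaw":0},{"hand":1,"slide":[-2.1,0,12.2],"yaw":0},{"hand":1,"slide":[-2.1,0,12.2],"yaw":0}]'; python3 -m inch '[{"hand":1,"slide":[0,-3,0],"yaw":0},{"hand":1,"slide":[0,-8,0],"yaw":0.05},{"hand":1,"slide":[0,-13,0],"yaw":0.1},{"hand":1,"slide":[0,-18,0],"yaw":0.15},{"hand":1,"slide":[0,-23,0],"yaw":0.2},{"hand":1,"slide":[0.5,-28,0],"yaw":0.25},{"hand":1,"slide":[4,-31.5,0],"yaw":0.316},{"hand":1,"slide":[8,-34.5,0],"yaw":0.316},{"hand":1,"slide":[11.4,-36.6,0],"yaw":0.316},{"hand":1,"slide":[11.4,-36.6,0],"yaw":0.316}]'; python3 -m inch '[{"hand":1,"slide":[0,0,0],"yaw":0},{"hand":1,"slide":[0,0,0],"yaw":0}]'
python3 - <<'E'
from h import *
s=sense();i=capture("scene");a=cv2.imread("pics/lift.png")
print(s["tcp_pos"]);im=np.zeros((500,800,3),np.uint8)
im[:300,:300]=cv2.resize(i[110:210,230:330],None,fx=3,fy=3,interpolation=cv2.INTER_CUBIC);im[:300,310:610]=a[:300,310:610]
d=cv2.absdiff(im[:300,:300],im[:300,310:610]).max(2);print((d>60).sum())
cv2.imwrite("pics/back.png",im[:300,:620])
E
```

```text
time_s: 17.15
tcp_pos: [0.4232, 0.1711, 0.3297]
ee_rot: [[-1.0, -0.0, 0.004], [-0.0, 1.0, 0.004], [-0.004, 0.004, -1.0]]
wrist_force: [0.6, -0.5, -0.9]
gripper_width: 0.279
time_s: 18.4
tcp_pos: [0.538, -0.1964, 0.3248]
ee_rot: [[-0.951, -0.309, -0.003], [-0.309, 0.951, 0.001], [0.003, 0.002, -1.0]]
wrist_force: [-1.0, 0.8, -1.6]
gripper_width: 0.278
time_s: 18.65
tcp_pos: [0.536, -0.1947, 0.3275]
ee_rot: [[-0.95, -0.311, -0.0], [-0.311, 0.95, 0.0], [0.0, 0.0, -1.0]]
wrist_force: [-0.5, -0.1, -1.6]
gripper_width: 0.275
[ 0.536  -0.1947  0.3275]
85
```

View pics/back.png

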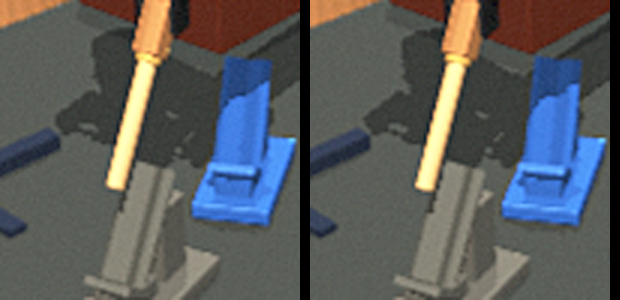

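The picture matches the lift picture, so the rod has not moved in the grip. Laying it down, with a little offset out of the groove until the end.

```bash
python3 -m inch '[{"hand":1,"slide":[0.3,0.1,-2],"yaw":0},{"hand":1,"slide":[0.3,0.1,-4],"yaw":0},{"hand":1,"slide":[0.3,0.1,-6],"yaw":0},{"hand":1,"slide":[0.3,0.1,-7.5],"yaw":0},{"hand":1,"slide":[0.3,0.1,-8.7],"yaw":0},{"hand":1,"slide":[0.3,0.1,-9.4],"yaw":0},{"hand":1,"slide":[0.2,0.05,-9.7],"yaw":0},{"hand":1,"slide":[0.1,0,-9.9],"yaw":0},{"hand":1,"slide":[0,0,-9.95],"yaw":0},{"hand":1,"slide":[0,0,-9.95],"yaw":0}]'; python3 -m inch '[{"hand":1,"slide":[0,0,0],"yaw":0},{"hand":1,"slide":[0,0,0],"yaw":0}]'
```

```text
time_s: 19.95
tcp_pos: [0.5369, -0.1955, 0.228]
ee_rot: [[-0.951, -0.311, 0.001], [-0.311, 0.951, -0.0], [-0.0, -0.0, -1.0]]
wrist_force: [0.9, 0.4, -0.2]
gripper_width: 0.273
time_s: 20.2
tcp_pos: [0.5369, -0.1954, 0.2279]
ee_rot: [[-0.951, -0.311, 0.0], [-0.311, 0.951, -0.0], [-0.0, -0.0, -1.0]]
wrist_force: [-0.5, -0.5, -1.2]
gripper_width: 0.271
```

Same pose as the grasp, within 1 mm and with little force. Opening the fingers only, then rising straight up.

```bash
python3 -m inch '[{"hand":0.6,"slide":[0,0,0],"yaw":0},{"hand":0.5,"slide":[0,0,0],"yaw":0},{"hand":0,"slide":[0,0,0],"yaw":0},{"hand":0,"slide":[0,0,0],"yaw":0},{"hand":0,"slide":[0,0,0],"yaw":0},{"hand":0,"slide":[0,0,0],"yaw":0},{"hand":0,"slide":[0,0,0],"yaw":0},{"hand":0,"slide":[0,0,0],"yaw":0},{"hand":0,"slide":[0,0,0],"yaw":0},{"hand":0,"slide":[0,0,0],"yaw":0}]'; python3 -m inch '[{"hand":0,"slide":[0,0,1],"yaw":0},{"hand":0,"slide":[0,0,3],"yaw":0},{"hand":0,"slide":[0,0,6],"yaw":0},{"hand":0,"slide":[0,0,9.5],"yaw":0},{"hand":0,"slide":[-3,-4,10],"yaw":0},{"hand":0,"slide":[-6,-8,10],"yaw":0},{"hand":0,"slide":[-10,-12,10],"yaw":0},{"hand":0,"slide":[-14,-16,10],"yaw":0},{"hand":0,"slide":[-17,-19,10],"yaw":0},{"hand":0,"slide":[-17,-19,10],"yaw":0}]'
python3 - <<'E'
from h import *
i=[capture(n) for n in("top","scene")];o=[cv2.imread("pics/top0.png"),cv2.imread("pics/scene0.png")]
up=lambda a,k:cv2.resize(a,None,fx=k,fy=k,interpolation=cv2.INTER_CUBIC)
im=np.zeros((570,800,3),np.uint8)
im[:300,:300]=up(i[1][125:225,240:340],3);im[:300,310:610]=up(o[1][125:225,240:340],3)
im[310:565,:600]=up(i[0][170:255,225:425],3)
cv2.imwrite("pics/end.png",im)
E
```

```text
time_s: 21.45
tcp_pos: [0.5369, -0.1954, 0.2277]
ee_rot: [[-0.951, -0.311, 0.0], [-0.311, 0.951, -0.0], [0.0, -0.0, -1.0]]
wrist_force: [-0.6, 0.3, -0.0]
gripper_width: 0.998
time_s: 22.7
tcp_pos: [0.365, -0.387, 0.3287]
ee_rot: [[-0.952, -0.307, 0.001], [-0.307, 0.952, -0.001], [-0.0, -0.001, -1.0]]
wrist_force: [-0.3, -0.1, 0.3]
gripper_width: 1.001
```

View pics/end.png

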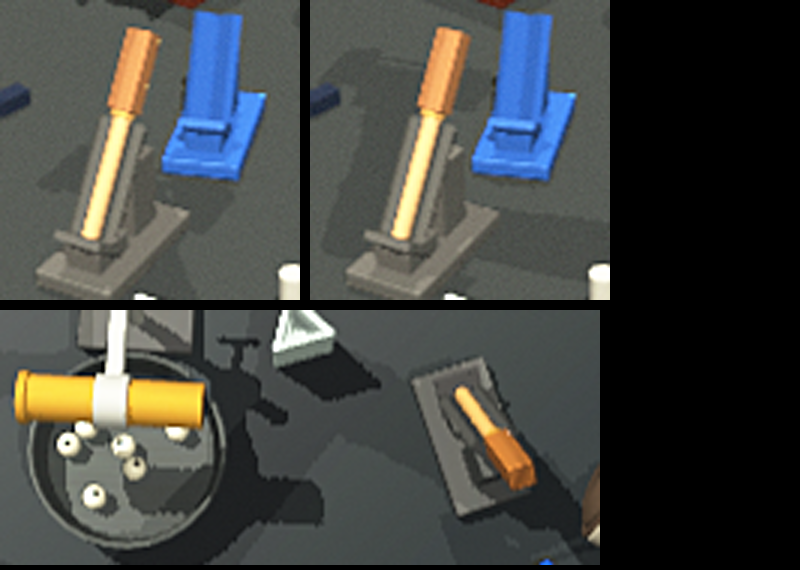

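The rod lies in the groove as before, its lower end on the plate at scene (270,204), and nothing else has moved. Handing in.

```bash
python3 -c "
from station import *
print(finish_job())"
```

```text
the job is handed in; nothing more can be done
None
```

The job is done and handed in at about 23 s of the 72 s allowed.

**Stirring:** I took the rod from the grey rest and lowered its tip to about 15 mm above the dish floor, just nearer the robot than the beads. I then made three counterclockwise turns, 66 to 70 mm across, starting at the near side, with the rod leaning towards the robot to pass under the tube.

**Rod:** I laid it back in the groove at the pose where it was gripped, within 1 mm, and let go. The last pictures show it lying as at first, lower end on the plate.

**Beads:** I counted all seven in the dish after stirring. The final top view shows six, the other probably hidden under the tube. By my rough bead-to-bead matching, two on the left moved about 28 and 36 mm and one on the right about 41 mm. The outermost left bead stayed where it was, outside the reach of the circle.

**Other checks:** The wrist force never read above about 2 N at the end of a move, and the tube and clamp look untouched. The prism and the visible edge of the square look unmoved. The lens box was outside the final crops, so I did not check it, but no motion went near it.

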